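# Set the lamp attenuator to its third click and lock it

## Robot

A 6-joint arm with a two-finger parallel gripper is mounted at the origin on a cart in front of the work surface, level with it; the furniture and walls round the work are solid. World frame = base frame: x ahead of the robot, y to its left, z up, the work surface at z = 0. Lengths are in m, angles in rad, forces in N, time in s.
With the tool pointing down it reaches from about 0.325 to 0.875 m from the base axis. Payload 4.4 kg.
Tool frame: the origin (TCP) lies on the centre line of the jaws, within the pads' length; the fingertips stand arm.finger_overhang ahead of it and the grasp point (between the pads) lies 11 mm behind it (arm.finger_overhang is the distance from the TCP to the fingertips, in m); z points along the fingers, y is the line along which they close (so a half turn about z gives the same grasp; the last joint's range is limited). The gripper opens to 85 mm and grips with 20 to 120 N. Pads are 22 mm wide; open, the fingers measure 114 mm over their backs; the gripper's body (76 mm by 85 mm) begins 54 mm behind the grasp point. The pads swing forward as they close: fully open they stand 13 mm farther back than shut.
Start: joints at [-1.329, 0.207, 1.542, -0, 1.393, -0.15], TCP at [0.22, -0.531, 0.239] pointing down, gripper open.
Joint ranges: [-2.73, 2.73], [-0.86, 2.22], [0.23, 2.46], [-1.11, 4.25], [0.08, 2.63], [-2.82, 2.82]. Speed limits (rad/s): [2.79, 2.79, 3.14, 3.14, 3.14, 3.14].

## Interface

Orientations are given as a unit quaternion [w, x, y, z].
In Python, from workcell import get_obs, optics, ticket, arm gives the robot as it stands.
- The arm moves only by the tool move_arm, never from a script. Its argument "commands" is a list of rows, each a list of 7 numbers: the opening, from -1 (shut) to 1 (fully open), so that 0 is half open, then the shift along the world's x, y, z in m, then the turn, a rotation vector about the world's x, y, z in rad. In form: [[hand, dx, dy, dz, ax, ay, az], ...]. A call has exactly 8 rows; each row is the pose to reach, as a shift and turn from the pose commanded when the call began; what a row does not reach only later rows make up. A row lasts 1/10 s, in which the tool goes at most 50 mm and 8.59 degrees, less where a joint would pass 70% of its speed; a pose out of reach is approached as far as the arm can. A call with a gripper value outside its range is refused whole. The fingers move at their own pace and stop on an object; the grip force is fixed at half the most. Time passes only in rows, so rows that repeat a pose let the fingers close, or fill a call up. It gives the time, the measured TCP pose, the force, the opening and the grip force at its end, in the units of the state.
- get_obs(): the state, without advancing time (a new reading comes with each control period).
- optics.capture(name): name is "scene" or "top"; returns a dict with "color" (400x640x3 uint8, red, green, blue), "K" (3x3 intrinsics, pixels), "world_from_camera" (4x4, takes a point from camera to world coordinates). Camera axes: x right, y down, z forward; pixel columns grow to the right and rows downward; lengths in m; the calibration is good to about 2 mm. A picture is of the moment at which its call begins. There is no depth.
- ticket.close_job(): hands the job in; it is judged then, once.
The state is a dict: "time_s": time; "joint_positions": joint angles; "qvel": joint speeds; "effort": joint torques, N m; "eef_pos": TCP position; "tcp_rot": TCP orientation; "wrist_force": force on the tool from outside, world axes, zero at the start; "torque": the same for the moment, N m; "gripper_width": finger opening in m; "grip_force": force on a finger pad.
Only numpy, scipy, OpenCV 4.12 (cv2) and the standard library are available. Lean on these libraries where they do the work, as an engineer would, in place of code of your own. Each camera call takes 0.05 s, during which the arm holds its last target. There are 200 camera calls.

## Task

The low grey lamp unit on the desk has a black attenuator lever in a slot, parked at the right-hand end. Push it to the left with a fingertip from behind, never pinching it, and count the clicks by feel: leave it sitting in the third click, without running on into the fourth. Then press the round lock button on the deck fully down with a fingertip, not before the lever is in its third click, and come away; leave the small things lying on and around the unit where they are.

Things in the scene. Friction and masses are not known exactly. Their poses are not given: they have to be found in the camera images.
- lamp_unit: Low grey box with aluminium deck, fixed, 120 (x) by 230 (y) by 45 mm high. Origin: centre of its underside, on the desk. y runs along the lever's slot, the way it is pushed (to the robot's left); x away from the robot. Slot at x = +28 mm, y = -66 to +66; lock button at x = -34, y = +30. A small clear box stands loose on the deck near x = -34, y = -75.
- lever (a joint): Travel along the unit's +y, 0 to 0.110 m; starts at 0 to 0.007. At 0 the lever's centre is at the unit's y = -55 mm. First it runs free (1 N), then over hidden bars 16 mm apart: at each the push rises quickly to about 9 N, fades to 0 over 8 mm, then the lever jumps 8 mm ahead of the finger into the next click, which holds it. Five clicks; the first lies anywhere from 0.026 to 0.038.
- lever_top (a point): Middle of the top of the lever, 26 mm above the deck (71 above the desk). The lever is an H-shaped black tab: a core 14 (x) by 11 (y) mm and a plate across each end, 26 wide (x), 5 thick (y), from 3 to 24 mm above the deck, outer faces 10.5 mm from the centre. Push on the back plate, which faces the robot's right (-y of the unit); pressing back and front at once counts as a pinch.
- click_plate: Plate with the click bars, inside the lamp unit, unseen by cameras: there the clicks are to be felt. Origin at desk height under the third click: the lever's centre has y = 0 in this frame (y along the slot, as the unit's) when it sits there; the other clicks are at y = -32, -16, +16, +32 mm.
- lock (a joint): Travel of the round lock button, 0 up to 0.006 m fully pressed; a spring brings it back. Fully down takes about 4 N.
- lock_top (a point): Centre of the top of the lock button, a grey plastic disc 22 mm across in a black collar on the deck of the lamp unit; pressed straight down.
- cover_glass_box: Bystander: clear plastic box 38x38x21 mm, standing loose on the deck of the lamp unit. Origin: centre of the underside.
- stage_micrometer: Bystander: flat black case 91x37x12 mm lying to the right of the lamp unit. Origin: centre of the underside.
- usb_stick: Bystander: memory stick 51x17x8 mm lying to the left of the lamp unit. Origin: centre of the underside.
- spacer_ring: Bystander: flat cream ring, 81 mm across, 5 high, behind the lamp unit.
- dropper_bottle: Bystander: bottle with a dropper, 42 mm across, 110 high, behind the lamp unit to the right.
- immersion_oil: Bystander: small brown bottle, 25 mm across, 56 high, to the right.
- slide_carton_a: Bystander: flat carton 84x106x24 mm behind the lamp unit.
- aux_lens: Bystander: black lens mount 88 mm across, 63 high, behind the lamp unit to the left.

How it is judged:
By the outcome, as a careful person would: the job done as asked, in the order asked, and still so for the second after the job is handed in, with the robot touching nothing.
It also fails if it takes over 64 s, if anything falls off the work surface, if the arm or the gripper's body presses on something with over 40 N, if the wrist force passes 120 N, or if a joint passes its speed limit or range.

## Working session

There is one attempt and no reset: what is moved stays moved. The work goes in short steps, Python scripts to look and compute and a tool call to move; the robot and the scene stay as the last step left them, time stands still between calls to the robot, and variables do not carry over. Pictures are saved under pics/ and viewed, at most 10 in all, crops included, and the job is handed in when it is done.

Besides the shell and the picture viewer there is one more tool, called after "Call:" as name([rows], argument=value, ...), one row to a line, values as JSON. move_arm: Moves the arm, as the interface text tells. Its arguments: {"type":"object","properties":{"commands":{"type":"array","items":{"type":"array","items":{"type":"number"}}}},"required":["commands"]}

```bash
mkdir -p pics; python3 - <<'E'
from workcell import get_obs, optics, arm
import cv2,pickle
o=get_obs();print({k:o[k] for k in('time_s','eef_pos','tcp_rot','wrist_force','gripper_width')},arm.finger_overhang)
d={}
for n in('scene','top'):
    c=optics.capture(n);d[n]=c;cv2.imwrite(f'pics/{n}.png',c['color'][:,:,::-1]);print(n,c['K'].round(1).tolist(),c['world_from_camera'].round(3).tolist())
pickle.dump(d,open('cap0.pkl','wb'))
E
```

```text
{'time_s': 0.0, 'eef_pos': array([ 0.21937343, -0.53067977,  0.23809454]), 'tcp_rot': array([-1.17213391e-03,  9.80872295e-01,  1.94648818e-01, -6.15014089e-05]), 'wrist_force': array([ 0.25666498, -0.16768523,  0.53272804]), 'gripper_width': 0.08551037821186909} 0.008
scene [[486.5, 0.0, 308.9], [0.0, 486.5, 207.8], [0.0, 0.0, 1.0]] [[0.981, 0.107, -0.164, 0.743], [0.196, -0.59, 0.783, -1.108], [-0.013, -0.8, -0.6, 0.706], [0.0, 0.0, 0.0, 1.0]]
top [[454.5, 0.0, 323.6], [0.0, 454.5, 203.3], [0.0, 0.0, 1.0]] [[-0.023, -0.984, 0.178, 0.389], [-1.0, 0.019, -0.023, -0.297], [0.019, -0.179, -0.984, 0.976], [0.0, 0.0, 0.0, 1.0]]
```

View pics/top.png

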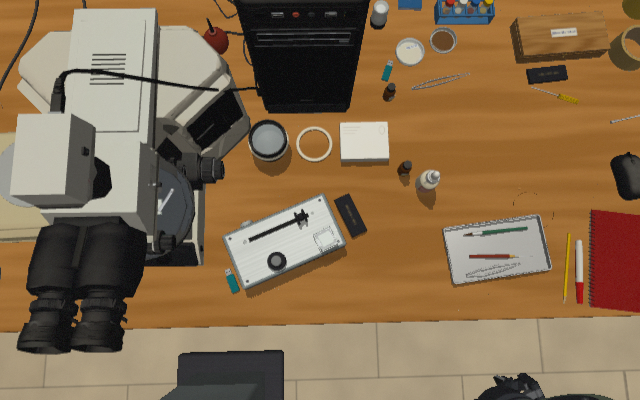

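View pics/scene.png

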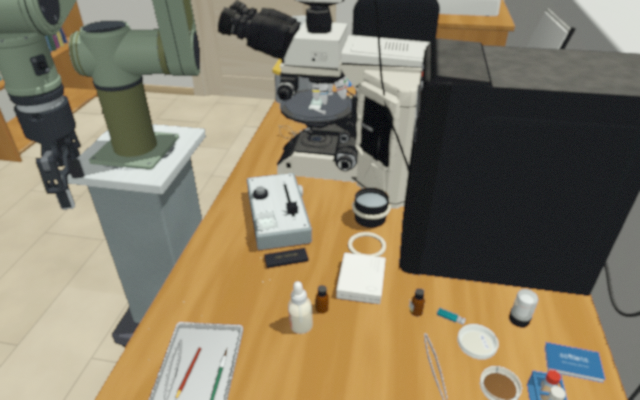

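The top view shows the unit at about (285,242), its slot from (249,240) to (310,213), the lever near (303,216), the button at (277,261) and the clear box at (327,238). The scene view agrees. Next I'll measure the unit on the deck plane and check it on an enlarged crop.

```bash
cat > h.py <<'E'
import numpy as np,cv2
def ray(c,uv,z):
    uv=np.atleast_2d(np.float64(uv));d=np.c_[uv,np.ones(len(uv))]@np.linalg.inv(c['K']).T@c['world_from_camera'][:3,:3].T
    o=c['world_from_camera'][:3,3];return o+d*((z-o[2])/d[:,2])[:,None]
def proj(c,P):
    T=np.linalg.inv(c['world_from_camera']);p=np.atleast_2d(P)@T[:3,:3].T+T[:3,3];p=p@c['K'].T;return p[:,:2]/p[:,2:]
E
python3 - <<'E'
import pickle,cv2,numpy as np
from h import *
d=pickle.load(open('cap0.pkl','rb'));c=d['top'];im=c['color']
hsv=cv2.cvtColor(im,cv2.COLOR_RGB2HSV)
roi=np.zeros(im.shape[:2],np.uint8);roi[185:300,215:350]=1
m=((hsv[...,1]<50)&(hsv[...,2]>120)&(roi>0)).astype(np.uint8)
cs,_=cv2.findContours(m,cv2.RETR_EXTERNAL,2);k=max(cs,key=cv2.contourArea)
r=cv2.minAreaRect(k);b=cv2.boxPoints(r);print(r)
W=ray(c,b,.045)[:,:2];print(W.round(4).tolist(),[np.linalg.norm(W[i]-W[i-1]).round(4) for i in range(4)])
dk=((hsv[...,2]<90)&(roi>0)).astype(np.uint8)
fill=cv2.drawContours(np.zeros_like(m),[k],-1,1,-1)
for q in cv2.findContours(dk&fill,cv2.RETR_EXTERNAL,2)[0]:
    if cv2.contourArea(q)>5:
        r=cv2.minAreaRect(q);print('dark',cv2.contourArea(q),r,ray(c,[r[0]],.045).round(4).tolist())
cr=cv2.resize(im[185:300,215:375],None,fx=5,fy=5,interpolation=3);cv2.imwrite('pics/crop1.png',cr[:,:,::-1])
E
```

```text
((281.9147644042969, 238.16226196289062), (60.008304595947266, 112.2865219116211), 66.37062072753906)
[[0.5, -0.1016], [0.5903, -0.3145], [0.474, -0.3613], [0.3881, -0.1517]] [np.float64(0.1226), np.float64(0.2312), np.float64(0.1253), np.float64(0.2265)]
dark 219.5 ((278.5000305175781, 228.0), (12.969193458557129, 63.50432586669922), 63.43495178222656) [[0.5082, -0.2245, 0.045]]
```

View pics/crop1.png

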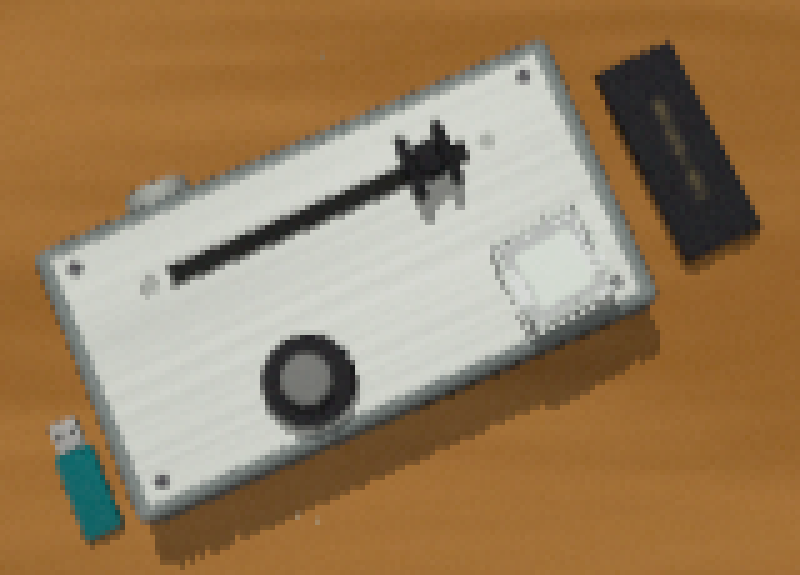

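The crop shows four screws, at crop px (77,268), (523,76), (162,481) and (617,282). The slot's left end is at (172,273), the button at (307,378) and the lever at about (432,160). The clear box spans 490–625, and the black case lies past the right-hand edge.

```bash
python3 - <<'E'
import pickle,cv2,numpy as np
from h import *
d=pickle.load(open('cap0.pkl','rb'));c=d['top']
f=lambda p,z:ray(c,np.array(p)/5+[215-.4,185-.4],z)[:,:2]
S=f([(77,268),(523,76),(617,282),(162,481)],.045)
cen=S.mean(0);a=(S[0]-S[1])+(S[3]-S[2]);yaw=np.arctan2(-a[0],a[1]);print(cen,np.degrees(yaw),'sides',[np.linalg.norm(S[i]-S[i-1]).round(4) for i in range(4)])
R=np.array([[np.cos(yaw),-np.sin(yaw)],[np.sin(yaw),np.cos(yaw)]])
print('unit x',R[:,0],'y',R[:,1])
L=lambda P:((P-cen)@R).round(4)
print('button',L(f([(307,378)],.052)),'slotL',L(f([(172,273)],.045)),'corners',L(f([(42,258),(540,42),(655,295),(148,518)],.045)))
print('lever top',L(f([(432,160)],.071)),'plates',L(f([(435,122),(400,138),(465,155)],.069)),'box',L(f([(505,245),(575,207),(610,280),(530,330)],.06)),'case',L(f([(600,75),(670,45),(758,228),(690,262)],.012)),'knob',L(f([(158,192)],.03)))
for n,u in dict(lever0=(28,-55),third0=(28,0),but=(-34,30)).items(): print(n,cen+R@np.array(u)/1e3)
for n,u in dict(S1=(28,-55,71),but=(-34,30,52)).items():
    print(n,proj(d['scene'],np.r_[cen+R@np.array(u[:2])/1e3,u[2]/1e3]))
s=d['scene']['color'][160:260,235:325];cv2.imwrite('pics/s1.png',cv2.resize(s,None,fx=6,fy=6,interpolation=3)[:,:,::-1])
E
```

```text
[ 0.4840016  -0.23541933] 22.429530464966412 sides [np.float64(0.0936), np.float64(0.1994), np.float64(0.0943), np.float64(0.2007)]
unit x [0.92434951 0.38154684] y [-0.38154684  0.92434951]
button [[-0.0328  0.0306]] slotL [[0.0294 0.065 ]] corners [[ 0.0564  0.1113]
 [ 0.0576 -0.1119]
 [-0.0583 -0.1126]
 [-0.0581  0.1109]]
lever top [[ 0.0258 -0.05  ]] plates [[ 0.0399 -0.0573]
 [ 0.0396 -0.0418]
 [ 0.0227 -0.0631]] box [[-0.0163 -0.0637]
 [-0.0135 -0.096 ]
 [-0.0463 -0.0969]
 [-0.0518 -0.0592]] case [[ 0.0398 -0.1331]
 [ 0.0398 -0.1663]
 [-0.048  -0.168 ]
 [-0.0496 -0.1353]] knob [[0.0655 0.059 ]]
lever0 [ 0.53086847 -0.27557525]
third0 [ 0.50988339 -0.22473602]
but [ 0.44112731 -0.22066144]
S1 [[292.20943382 205.29739948]]
but [[260.26378065 193.99143049]]
```

View pics/s1.png

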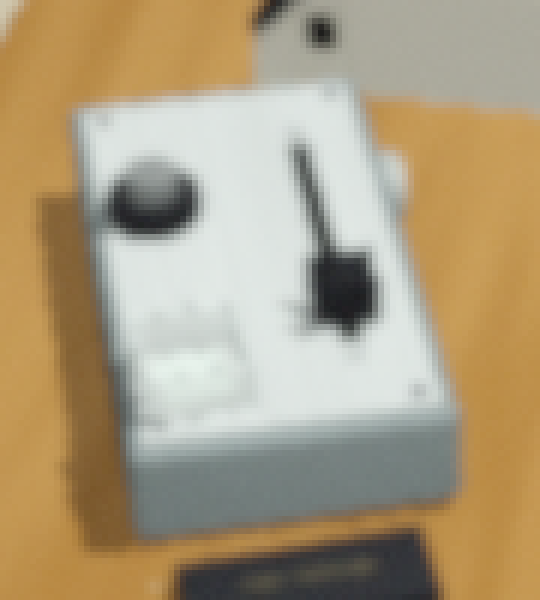

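The unit's pose is consistent: the corners fall at ±57 and ±112, and the button and slot sit within 2 mm of their nominal places. Its yaw of 22.4° already matches the tool's. I'll shut the fingers and go above the spot behind the lever.

Call:
move_arm([
  [-1, 0.036, 0.025, 0, 0, 0, 0],
  [-1, 0.076, 0.053, 0, 0, 0, 0],
  [-1, 0.118, 0.082, 0, 0, 0, 0],
  [-1, 0.16, 0.112, -0.01, 0, 0, 0],
  [-1, 0.202, 0.141, -0.02, 0, 0, 0],
  [-1, 0.244, 0.17, -0.03, 0, 0, 0],
  [-1, 0.286, 0.2, -0.05, 0, 0, 0],
  [-1, 0.324, 0.226, -0.07, 0, 0, 0],
])

```text
time_s: 0.9
eef_pos: [0.5353, -0.3109, 0.174]
tcp_rot: [0.0, 0.981, 0.195, 0.0]
wrist_force: [-0.2, -0.5, 0.7]
gripper_width: 0.0001
grip_force: 0.0
```

Call:
move_arm([
  [-1, 0, 0, -0.02, 0, 0, 0],
  [-1, 0, 0, -0.04, 0, 0, 0],
  [-1, 0, 0, -0.06, 0, 0, 0],
  [-1, 0, 0, -0.075, 0, 0, 0],
  [-1, 0, 0, -0.083, 0, 0, 0],
  [-1, 0, 0, -0.083, 0, 0, 0],
  [-1, 0, 0, -0.083, 0, 0, 0],
  [-1, 0, 0, -0.083, 0, 0, 0],
])

```text
time_s: 1.7
eef_pos: [0.5344, -0.3131, 0.0927]
tcp_rot: [0.001, 0.981, 0.195, 0.001]
wrist_force: [-0.1, 0.8, 0.2]
gripper_width: -0.0
grip_force: 0.0
```

```bash
python3 - <<'E'
from workcell import optics
import cv2
c=optics.capture('scene')['color'][130:250,225:345];t=optics.capture('top')['color'][170:290,225:345]
cv2.imwrite('pics/a1.png',cv2.resize(cv2.hconcat([c,t]),(800,400),interpolation=3)[:,:,::-1])
E
```

```text
(no output)
```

View pics/a1.png

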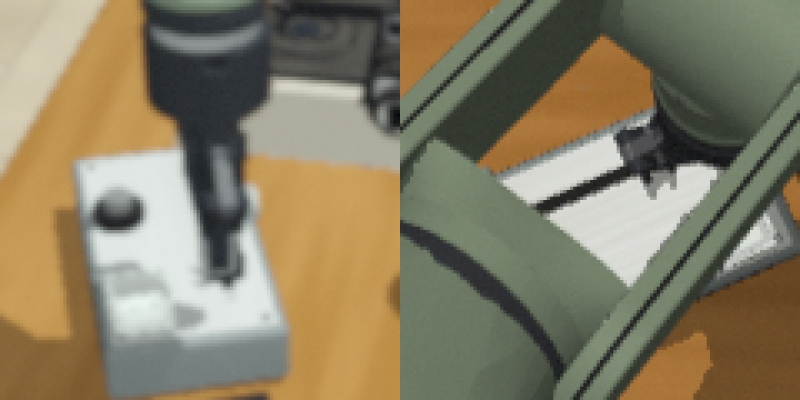

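The picture shows the closed fingers just behind the lever (scene crop ~(220,260)). The measured pose is about 11 mm short in the unit's x, so I'll correct that while going down.

Call:
move_arm([
  [-1, 0.005, 0.002, 0, 0, 0, 0],
  [-1, 0.01, 0.004, 0, 0, 0, 0],
  [-1, 0.01, 0.004, -0.01, 0, 0, 0],
  [-1, 0.01, 0.004, -0.02, 0, 0, 0],
  [-1, 0.01, 0.004, -0.028, 0, 0, 0],
  [-1, 0.01, 0.004, -0.032, 0, 0, 0],
  [-1, 0.01, 0.004, -0.032, 0, 0, 0],
  [-1, 0.01, 0.004, -0.032, 0, 0, 0],
])

```text
time_s: 2.6
eef_pos: [0.5436, -0.3083, 0.0592]
tcp_rot: [-0.0, 0.981, 0.195, -0.0]
wrist_force: [0.4, 0.1, 0.2]
gripper_width: -0.0001
grip_force: 0.0
```

Call:
move_arm([
  [-1, -0.0006, 0.0014, 0, 0, 0, 0],
  [-1, -0.0012, 0.0028, 0, 0, 0, 0],
  [-1, -0.0018, 0.0042, 0, 0, 0, 0],
  [-1, -0.0024, 0.0056, 0, 0, 0, 0],
  [-1, -0.003, 0.007, 0, 0, 0, 0],
  [-1, -0.0038, 0.009, 0, 0, 0, 0],
  [-1, -0.0046, 0.0111, 0, 0, 0, 0],
  [-1, -0.0046, 0.0111, 0, 0, 0, 0],
])

```text
time_s: 3.4
eef_pos: [0.5389, -0.2967, 0.0592]
tcp_rot: [-0.0, 0.981, 0.195, -0.0]
wrist_force: [0.2, -0.2, 0.2]
gripper_width: -0.0
grip_force: 0.0
```

Call:
move_arm([
  [-1, -0.0003, 0.0006, 0, 0, 0, 0],
  [-1, -0.0006, 0.0014, 0, 0, 0, 0],
  [-1, -0.0009, 0.0021, 0, 0, 0, 0],
  [-1, -0.0011, 0.0028, 0, 0, 0, 0],
  [-1, -0.0013, 0.0033, 0, 0, 0, 0],
  [-1, -0.0015, 0.0037, 0, 0, 0, 0],
  [-1, -0.0015, 0.0037, 0, 0, 0, 0],
  [-1, -0.0015, 0.0037, 0, 0, 0, 0],
])

```text
time_s: 4.2
eef_pos: [0.5375, -0.2935, 0.0593]
tcp_rot: [-0.0, 0.981, 0.195, -0.0]
wrist_force: [-0.1, 0.1, -0.4]
gripper_width: 0.0
grip_force: 0.0
```

Call:
move_arm([
  [-1, -0.0003, 0.0006, 0, 0, 0, 0],
  [-1, -0.0006, 0.0014, 0, 0, 0, 0],
  [-1, -0.0009, 0.0021, 0, 0, 0, 0],
  [-1, -0.0011, 0.0028, 0, 0, 0, 0],
  [-1, -0.0013, 0.0033, 0, 0, 0, 0],
  [-1, -0.0015, 0.0037, 0, 0, 0, 0],
  [-1, -0.0015, 0.0037, 0, 0, 0, 0],
  [-1, -0.0015, 0.0037, 0, 0, 0, 0],
])

```text
time_s: 5.0
eef_pos: [0.536, -0.2898, 0.0593]
tcp_rot: [-0.0, 0.981, 0.195, -0.0]
wrist_force: [-0.4, -1.2, -0.7]
gripper_width: 0.0
grip_force: 0.3
```

Call:
move_arm([
  [-1, -0.0003, 0.0006, 0, 0, 0, 0],
  [-1, -0.0006, 0.0014, 0, 0, 0, 0],
  [-1, -0.0009, 0.0021, 0, 0, 0, 0],
  [-1, -0.0011, 0.0028, 0, 0, 0, 0],
  [-1, -0.0013, 0.0033, 0, 0, 0, 0],
  [-1, -0.0015, 0.0037, 0, 0, 0, 0],
  [-1, -0.0015, 0.0037, 0, 0, 0, 0],
  [-1, -0.0015, 0.0037, 0, 0, 0, 0],
])

```text
time_s: 5.8
eef_pos: [0.5346, -0.2863, 0.0594]
tcp_rot: [0.0, 0.981, 0.195, 0.0]
wrist_force: [-0.3, -2.3, -0.4]
gripper_width: -0.0004
grip_force: 1.0
```

Call:
move_arm([
  [-1, -0.0003, 0.0006, 0, 0, 0, 0],
  [-1, -0.0006, 0.0014, 0, 0, 0, 0],
  [-1, -0.0009, 0.0021, 0, 0, 0, 0],
  [-1, -0.0011, 0.0028, 0, 0, 0, 0],
  [-1, -0.0013, 0.0033, 0, 0, 0, 0],
  [-1, -0.0015, 0.0037, 0, 0, 0, 0],
  [-1, -0.0015, 0.0037, 0, 0, 0, 0],
  [-1, -0.0015, 0.0037, 0, 0, 0, 0],
])

```text
time_s: 6.6
eef_pos: [0.5341, -0.285, 0.0596]
tcp_rot: [0.003, 0.981, 0.195, 0.001]
wrist_force: [2.6, -8.6, -5.8]
gripper_width: -0.0
grip_force: 4.5
```

Call:
move_arm([
  [-1, -0.0003, 0.0006, 0, 0, 0, 0],
  [-1, -0.0006, 0.0014, 0, 0, 0, 0],
  [-1, -0.0009, 0.0021, 0, 0, 0, 0],
  [-1, -0.0011, 0.0028, 0, 0, 0, 0],
  [-1, -0.0013, 0.0033, 0, 0, 0, 0],
  [-1, -0.0015, 0.0037, 0, 0, 0, 0],
  [-1, -0.0015, 0.0037, 0, 0, 0, 0],
  [-1, -0.0015, 0.0037, 0, 0, 0, 0],
])

```text
time_s: 7.4
eef_pos: [0.5313, -0.2777, 0.0591]
tcp_rot: [-0.001, 0.981, 0.195, -0.0]
wrist_force: [-0.3, 0.2, 0.6]
gripper_width: -0.0
grip_force: 0.0
```

Bar 1 was felt: 9 N at finger y = -65 mm, then a drop to 0 at -57. The next contact should come near -49.

Call:
move_arm([
  [-1, -0.0003, 0.0006, 0, 0, 0, 0],
  [-1, -0.0006, 0.0014, 0, 0, 0, 0],
  [-1, -0.0009, 0.0021, 0, 0, 0, 0],
  [-1, -0.0011, 0.0028, 0, 0, 0, 0],
  [-1, -0.0013, 0.0033, 0, 0, 0, 0],
  [-1, -0.0015, 0.0037, 0, 0, 0, 0],
  [-1, -0.0015, 0.0037, 0, 0, 0, 0],
  [-1, -0.0015, 0.0037, 0, 0, 0, 0],
])

```text
time_s: 8.2
eef_pos: [0.53, -0.275, 0.0593]
tcp_rot: [0.0, 0.981, 0.195, -0.0]
wrist_force: [0.2, 0.1, -0.9]
gripper_width: -0.0
grip_force: 0.0
```

Call:
move_arm([
  [-1, -0.0003, 0.0006, 0, 0, 0, 0],
  [-1, -0.0006, 0.0014, 0, 0, 0, 0],
  [-1, -0.0009, 0.0021, 0, 0, 0, 0],
  [-1, -0.0011, 0.0028, 0, 0, 0, 0],
  [-1, -0.0013, 0.0033, 0, 0, 0, 0],
  [-1, -0.0015, 0.0037, 0, 0, 0, 0],
  [-1, -0.0015, 0.0037, 0, 0, 0, 0],
  [-1, -0.0015, 0.0037, 0, 0, 0, 0],
])

```text
time_s: 9.0
eef_pos: [0.5287, -0.2715, 0.0594]
tcp_rot: [0.0, 0.981, 0.195, 0.0]
wrist_force: [0.4, -0.3, -0.8]
gripper_width: 0.0002
grip_force: 0.5
```

Call:
move_arm([
  [-1, -0.0003, 0.0006, 0, 0, 0, 0],
  [-1, -0.0006, 0.0014, 0, 0, 0, 0],
  [-1, -0.0008, 0.0018, 0, 0, 0, 0],
  [-1, -0.0008, 0.0018, 0, 0, 0, 0],
  [-1, -0.0008, 0.0018, 0, 0, 0, 0],
  [-1, -0.0008, 0.0018, 0, 0, 0, 0],
  [-1, -0.0008, 0.0018, 0, 0, 0, 0],
  [-1, -0.0008, 0.0018, 0, 0, 0, 0],
])

```text
time_s: 9.8
eef_pos: [0.5284, -0.2708, 0.0595]
tcp_rot: [0.001, 0.981, 0.195, 0.001]
wrist_force: [2.3, -5.1, -2.7]
gripper_width: 0.0004
grip_force: 2.6
```

Call:
move_arm([
  [-1, -0.0003, 0.0006, 0, 0, 0, 0],
  [-1, -0.0006, 0.0014, 0, 0, 0, 0],
  [-1, -0.0009, 0.0021, 0, 0, 0, 0],
  [-1, -0.0011, 0.0028, 0, 0, 0, 0],
  [-1, -0.0013, 0.0033, 0, 0, 0, 0],
  [-1, -0.0015, 0.0037, 0, 0, 0, 0],
  [-1, -0.0015, 0.0037, 0, 0, 0, 0],
  [-1, -0.0015, 0.0037, 0, 0, 0, 0],
])

```text
time_s: 10.6
eef_pos: [0.5271, -0.2676, 0.0596]
tcp_rot: [0.002, 0.981, 0.195, 0.001]
wrist_force: [2.8, -6.4, -4.6]
gripper_width: -0.0
grip_force: 3.1
```

Call:
move_arm([
  [-1, -0.0003, 0.0006, 0, 0, 0, 0],
  [-1, -0.0006, 0.0014, 0, 0, 0, 0],
  [-1, -0.0009, 0.0021, 0, 0, 0, 0],
  [-1, -0.0011, 0.0028, 0, 0, 0, 0],
  [-1, -0.0013, 0.0033, 0, 0, 0, 0],
  [-1, -0.0015, 0.0037, 0, 0, 0, 0],
  [-1, -0.0015, 0.0037, 0, 0, 0, 0],
  [-1, -0.0015, 0.0037, 0, 0, 0, 0],
])

```text
time_s: 11.4
eef_pos: [0.5247, -0.2618, 0.0593]
tcp_rot: [-0.0, 0.981, 0.195, -0.0]
wrist_force: [-0.1, -0.5, 0.3]
gripper_width: -0.0
grip_force: 0.0
```

Second jump felt, with the lever now in click 2. The next contact should come near -33.5.

Call:
move_arm([
  [-1, -0.0003, 0.0006, 0, 0, 0, 0],
  [-1, -0.0006, 0.0014, 0, 0, 0, 0],
  [-1, -0.0009, 0.0021, 0, 0, 0, 0],
  [-1, -0.0011, 0.0028, 0, 0, 0, 0],
  [-1, -0.0013, 0.0033, 0, 0, 0, 0],
  [-1, -0.0015, 0.0037, 0, 0, 0, 0],
  [-1, -0.0015, 0.0037, 0, 0, 0, 0],
  [-1, -0.0015, 0.0037, 0, 0, 0, 0],
])

```text
time_s: 12.2
eef_pos: [0.5233, -0.2584, 0.0593]
tcp_rot: [0.0, 0.981, 0.195, 0.0]
wrist_force: [0.2, 0.6, -0.1]
gripper_width: 0.0
grip_force: 0.0
```

Call:
move_arm([
  [-1, -0.0003, 0.0006, 0, 0, 0, 0],
  [-1, -0.0006, 0.0014, 0, 0, 0, 0],
  [-1, -0.0009, 0.0021, 0, 0, 0, 0],
  [-1, -0.0011, 0.0028, 0, 0, 0, 0],
  [-1, -0.0013, 0.0033, 0, 0, 0, 0],
  [-1, -0.0015, 0.0037, 0, 0, 0, 0],
  [-1, -0.0015, 0.0037, 0, 0, 0, 0],
  [-1, -0.0015, 0.0037, 0, 0, 0, 0],
])

```text
time_s: 13.0
eef_pos: [0.5223, -0.256, 0.0595]
tcp_rot: [0.001, 0.981, 0.195, 0.0]
wrist_force: [1.2, -5.1, -3.4]
gripper_width: 0.0003
grip_force: 2.7
```

Contact on bar 3 came where predicted. I'll cross it with two more small pushes.

Call:
move_arm([
  [-1, -0.0003, 0.0006, 0, 0, 0, 0],
  [-1, -0.0006, 0.0014, 0, 0, 0, 0],
  [-1, -0.0009, 0.0021, 0, 0, 0, 0],
  [-1, -0.0011, 0.0028, 0, 0, 0, 0],
  [-1, -0.0013, 0.0033, 0, 0, 0, 0],
  [-1, -0.0015, 0.0037, 0, 0, 0, 0],
  [-1, -0.0015, 0.0037, 0, 0, 0, 0],
  [-1, -0.0015, 0.0037, 0, 0, 0, 0],
])

```text
time_s: 13.8
eef_pos: [0.521, -0.2528, 0.0595]
tcp_rot: [0.002, 0.981, 0.195, 0.001]
wrist_force: [2.2, -5.6, -3.7]
gripper_width: 0.0001
grip_force: 3.1
```

Call:
move_arm([
  [-1, -0.0003, 0.0006, 0, 0, 0, 0],
  [-1, -0.0006, 0.0014, 0, 0, 0, 0],
  [-1, -0.0009, 0.0021, 0, 0, 0, 0],
  [-1, -0.0011, 0.0028, 0, 0, 0, 0],
  [-1, -0.0013, 0.0033, 0, 0, 0, 0],
  [-1, -0.0015, 0.0037, 0, 0, 0, 0],
  [-1, -0.0015, 0.0037, 0, 0, 0, 0],
  [-1, -0.0015, 0.0037, 0, 0, 0, 0],
])

```text
time_s: 14.6
eef_pos: [0.5187, -0.247, 0.0593]
tcp_rot: [-0.0, 0.981, 0.195, -0.0]
wrist_force: [-0.6, 0.7, -0.3]
gripper_width: -0.0001
grip_force: 0.0
```

Third jump felt and the force is back to zero. I'll back off from the lever, rise and look.

Call:
move_arm([
  [-1, 0.001, -0.003, 0, 0, 0, 0],
  [-1, 0.003, -0.008, 0, 0, 0, 0],
  [-1, 0.006, -0.014, 0, 0, 0, 0],
  [-1, 0.006, -0.014, 0.01, 0, 0, 0],
  [-1, 0.006, -0.014, 0.03, 0, 0, 0],
  [-1, 0.006, -0.014, 0.06, 0, 0, 0],
  [-1, 0.006, -0.014, 0.08, 0, 0, 0],
  [-1, 0.006, -0.014, 0.08, 0, 0, 0],
])

```text
time_s: 15.4
eef_pos: [0.5274, -0.2632, 0.1441]
tcp_rot: [0.003, 0.981, 0.195, 0.003]
wrist_force: [-0.3, -0.0, 0.7]
gripper_width: -0.0001
grip_force: 0.0
```

```bash
python3 - <<'E'
from workcell import optics,get_obs
import cv2,pickle
a=optics.capture('scene');b=optics.capture('top');pickle.dump((a,b),open('cap1.pkl','wb'))
c=a['color'][130:250,225:345];t=b['color'][170:290,225:345]
cv2.imwrite('pics/a2.png',cv2.resize(cv2.hconcat([c,t]),(800,400),interpolation=3)[:,:,::-1]);print(get_obs()['eef_pos'])
E
```

```text
[ 0.52501348 -0.26149838  0.13998066]
```

View pics/a2.png

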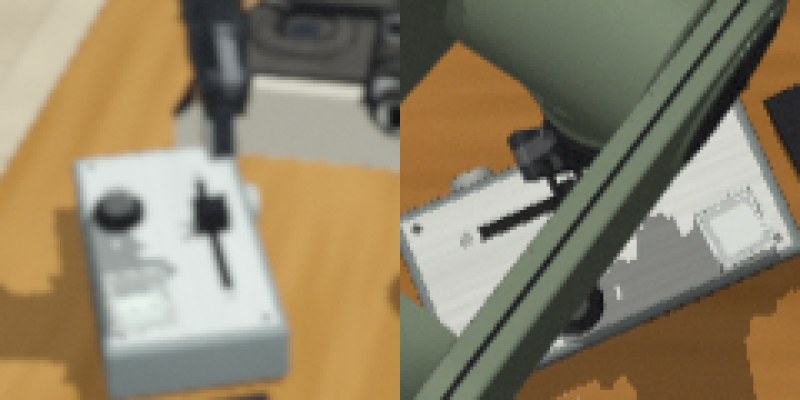

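The picture shows the lever midway along the slot (scene crop ~(210,213)), free of the fingers, and the clear box undisturbed. I'll check the lever's place and the button height numerically.

```bash
python3 - <<'E'
import pickle,numpy as np,cv2
from h import *
a,b=pickle.load(open('cap1.pkl','rb'));cen=np.array([.4840,-.2354]);R=np.array([[.92435,-.38155],[.38155,.92435]])
W=lambda x,y,z:np.r_[cen+R@[x,y],z]
im=a['color'][182:205,280:296].max(2);m=(im<70).astype(np.uint8);M=cv2.moments(m,True);print('lever blob',M['m10']/M['m00']+280,M['m01']/M['m00']+182,M['m00'])
for y in(-.012,.004,.020):print(y,proj(a,W(.028,y,.058)))
for z in(.045,.05,.055,.06):print('btn',z,proj(a,W(-.034,.03,z)))
print(a['color'][185:202,260].max(1))
E
```

```text
lever blob 287.75949367088606 194.1772151898734 79.0
-0.012 [[289.2657774  198.89520043]]
0.004 [[288.14402458 194.92790583]]
0.02 [[287.04717159 191.04867428]]
btn 0.045 [[260.48428044 196.42651402]]
btn 0.05 [[260.32805103 194.68561154]]
btn 0.055 [[260.17099627 192.93551196]]
btn 0.06 [[260.0131096  191.17614223]]
[216 192 163 134 115 111 112 108  99  77  50  34  35  47  90 135 164]
```

The lever is at about +5 mm as expected for click 3, and the button top is near 58 mm. Moving above the button.

Call:
move_arm([
  [-1, -0.02, 0.01, 0, 0, 0, 0],
  [-1, -0.05, 0.024, 0, 0, 0, 0],
  [-1, -0.075, 0.037, 0, 0, 0, 0],
  [-1, -0.084, 0.041, -0.01, 0, 0, 0],
  [-1, -0.084, 0.041, -0.03, 0, 0, 0],
  [-1, -0.084, 0.041, -0.055, 0, 0, 0],
  [-1, -0.084, 0.041, -0.06, 0, 0, 0],
  [-1, -0.084, 0.041, -0.06, 0, 0, 0],
])

```text
time_s: 16.3
eef_pos: [0.4391, -0.2191, 0.0773]
tcp_rot: [-0.002, 0.981, 0.195, -0.002]
wrist_force: [1.6, 0.4, -0.6]
gripper_width: 0.0
grip_force: 0.0
```

Call:
move_arm([
  [-1, 0, 0, -0.001, 0, 0, 0],
  [-1, 0, 0, -0.002, 0, 0, 0],
  [-1, 0, 0, -0.003, 0, 0, 0],
  [-1, 0, 0, -0.004, 0, 0, 0],
  [-1, 0, 0, -0.005, 0, 0, 0],
  [-1, 0, 0, -0.006, 0, 0, 0],
  [-1, 0, 0, -0.006, 0, 0, 0],
  [-1, 0, 0, -0.006, 0, 0, 0],
])

```text
time_s: 17.1
eef_pos: [0.4411, -0.2205, 0.0736]
tcp_rot: [0.0, 0.981, 0.195, 0.0]
wrist_force: [1.2, -0.2, 1.6]
gripper_width: -0.0003
grip_force: 0.8
```

Call:
move_arm([
  [-1, 0, 0, -0.0005, 0, 0, 0],
  [-1, 0, 0, -0.001, 0, 0, 0],
  [-1, 0, 0, -0.0015, 0, 0, 0],
  [-1, 0, 0, -0.002, 0, 0, 0],
  [-1, 0, 0, -0.0025, 0, 0, 0],
  [-1, 0, 0, -0.003, 0, 0, 0],
  [-1, 0, 0, -0.003, 0, 0, 0],
  [-1, 0, 0, -0.003, 0, 0, 0],
])

```text
time_s: 17.9
eef_pos: [0.441, -0.2205, 0.0705]
tcp_rot: [0.0, 0.981, 0.195, 0.0]
wrist_force: [1.7, -1.1, 3.0]
gripper_width: 0.0002
grip_force: 1.6
```

Call:
move_arm([
  [-1, 0, 0, -0.0005, 0, 0, 0],
  [-1, 0, 0, -0.001, 0, 0, 0],
  [-1, 0, 0, -0.0015, 0, 0, 0],
  [-1, 0, 0, -0.002, 0, 0, 0],
  [-1, 0, 0, -0.0025, 0, 0, 0],
  [-1, 0, 0, -0.003, 0, 0, 0],
  [-1, 0, 0, -0.003, 0, 0, 0],
  [-1, 0, 0, -0.003, 0, 0, 0],
])

```text
time_s: 18.7
eef_pos: [0.4411, -0.2205, 0.0689]
tcp_rot: [0.0, 0.981, 0.195, 0.0]
wrist_force: [-1.6, 2.1, 13.9]
gripper_width: 0.0003
grip_force: 6.8
```

The force climbed on a spring (1.6 then 3.0 N) and then hit a hard stop at 14 N. I'll press slightly more and look once to be sure the stop is the button's own.

Call:
move_arm([
  [-1, 0, 0, -0.0005, 0, 0, 0],
  [-1, 0, 0, -0.001, 0, 0, 0],
  [-1, 0, 0, -0.001, 0, 0, 0],
  [-1, 0, 0, -0.001, 0, 0, 0],
  [-1, 0, 0, -0.001, 0, 0, 0],
  [-1, 0, 0, -0.001, 0, 0, 0],
  [-1, 0, 0, -0.001, 0, 0, 0],
  [-1, 0, 0, -0.001, 0, 0, 0],
])

```text
time_s: 19.5
eef_pos: [0.4412, -0.2206, 0.0687]
tcp_rot: [0.0, 0.981, 0.195, 0.0]
wrist_force: [-4.3, 2.4, 19.9]
gripper_width: 0.0001
grip_force: 9.8
```

```bash
python3 - <<'E'
from workcell import optics
import cv2,pickle
a=optics.capture('scene')['color'];p=pickle.load(open('cap1.pkl','rb'))[0]['color']
f=lambda i:cv2.resize(i[165:215,240:305],(400,308),interpolation=3)
cv2.imwrite('pics/a3.png',cv2.hconcat([f(p),f(a)])[:,:,::-1])
E
```

```text
(no output)
```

View pics/a3.png

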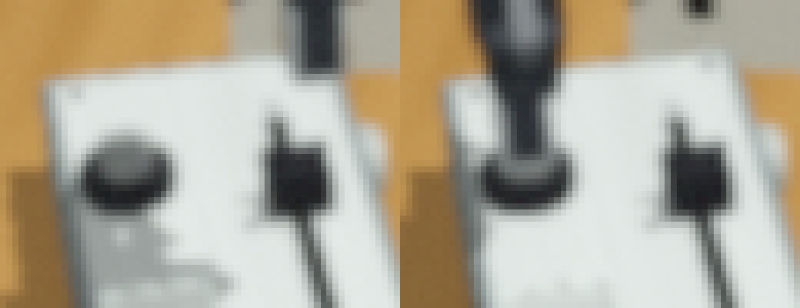

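The fingertip sits on the disc inside the collar, at crop (525,160) on the right. The disc is lower than before and rests on its stop, and the lever hasn't moved. Coming away.

Call:
move_arm([
  [-1, 0, 0, 0.005, 0, 0, 0],
  [-1, 0, 0, 0.015, 0, 0, 0],
  [-1, 0, 0, 0.04, 0, 0, 0],
  [-1, 0, 0, 0.07, 0, 0, 0],
  [-1, 0, 0, 0.1, 0, 0, 0],
  [-1, -0.03, -0.03, 0.12, 0, 0, 0],
  [-1, -0.06, -0.06, 0.12, 0, 0, 0],
  [-1, -0.06, -0.06, 0.12, 0, 0, 0],
])

```text
time_s: 20.35
eef_pos: [0.3777, -0.2824, 0.1865]
tcp_rot: [0.0, 0.981, 0.192, -0.001]
wrist_force: [0.8, 0.4, -0.8]
gripper_width: -0.0001
grip_force: 0.0
```

Call:
move_arm([
  [-1, 0, 0, 0, 0, 0, 0],
  [-1, 0, 0, 0, 0, 0, 0],
  [-1, 0, 0, 0, 0, 0, 0],
  [-1, 0, 0, 0, 0, 0, 0],
  [-1, 0, 0, 0, 0, 0, 0],
  [-1, 0, 0, 0, 0, 0, 0],
  [-1, 0, 0, 0, 0, 0, 0],
  [-1, 0, 0, 0, 0, 0, 0],
])

```text
time_s: 21.15
eef_pos: [0.3808, -0.2802, 0.1863]
tcp_rot: [-0.0, 0.981, 0.195, 0.0]
wrist_force: [0.0, 0.9, -0.0]
gripper_width: -0.0
grip_force: 0.0
```

```bash
python3 - <<'E'
from workcell import optics,ticket
import cv2,pickle
a=optics.capture('scene')['color'];im=a[182:205,280:296].max(2);M=cv2.moments((im<70).astype('uint8'),True);x,y=M['m10']/M['m00']+280,M['m01']/M['m00']+182
print(x,y)
if abs(y-194.2)<1: print(ticket.close_job())
E
```

```text
287.7654320987654 194.19753086419752
the job is handed in; nothing more can be done
None
```

The lever was pushed from behind into its third click by feel, the lock button was then pressed to its stop, and the arm came clear with the lever still in place; the job was handed in at about 21 s, with no verdict returned.

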